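# Clamp the rail and start its test

## Task

Start the test of the rail lying in the fixture. Push down the clamp beside the tall stop block until it is fully down, then the clamp at the fixture's open end; next press down the raised half of the power rocker so that the tester is on, and last press the round start button fully and let it come back up. Do not press the square key, and leave the rail and everything else on the bench where they lie: nothing is to be lifted or moved.

Things in the scene. Friction and masses are not known exactly. Their poses are not given: they have to be found in the camera images.
- fixture: aluminium plate fixed to the bench, 85 (x) x 320 (y) x 15 mm; origin at the centre of its underside; x points away from the robot within 0.2 rad. The rail lies along y. Tall stop block (34 x 24 mm, top 60 mm above the bench) at y = +145 mm; the -y end is open (a 6 mm lip only). Push-down clamps beside the rail at x = +29, y = +100 and -100 mm
- clamp_stop_top (a point): centre of the top face of the black round head (32 mm across, 8 mm thick) of the clamp at the stop-block end; 80 mm above the bench when up, 68 mm when fully down; moves with the head
- clamp_stop (a joint): how far the stop-end clamp is pushed down, m: 0 up, 0.012 fully down. It needs about 6 N all the way and stays where it is left (no spring)
- clamp_open_top (a point): the same point on the same sort of clamp at the open end
- clamp_open (a joint): how far the open-end clamp is pushed down, m: 0 up, 0.012 fully down; about 6 N, stays where it is left
- rail: loose dark steel rail lying in the fixture, 20 x 262 x 14 mm, about 0.4 kg; origin at the centre of its underside, long axis y; its top is 29 mm above the bench. Not to be moved
- power_box: grey box fixed to the bench, 80 x 80 x 45 mm, one of three in a row (order changes, turned up to 0.5 rad) between robot and fixture; origin at the centre of its underside. Carries a black V-shaped rocker (62 mm along box x, 34 mm wide), pivot along box y. Off: its -x half (towards the robot) is level, top 56 mm above the bench; its +x half slopes up at 0.4 rad to 68 mm. On: the reverse
- rocker_on (a point): point on the top face of the rocker half that is raised when off, on its middle line, 22 mm from the pivot axis; moves with the rocker: 65 mm above the bench when off, 56 mm when fully on
- rocker (a joint): rocker angle, rad: 0 off, 0.4 fully on (raised half pressed down until it is level). Needs about 3 to 5 N at the end of the half, stays where it is left
- start_box: grey box fixed to the bench, 80 x 80 x 45 mm, one of three in a row (order changes, turned up to 0.5 rad) between robot and fixture; origin at the centre of its underside. Carries the round start button at its centre
- start_top (a point): centre of the top face of the black round start button, 44 mm across; 67 mm above the bench when up; moves with it
- start (a joint): how far the start button is pressed, m: 0 up, 0.006 fully pressed. A spring (1.2 N at first, about 5 N at full travel) returns it
- reset_box: grey box fixed to the bench, 80 x 80 x 45 mm, one of three in a row (order changes, turned up to 0.5 rad) between robot and fixture; origin at the centre of its underside. Carries the square key at its centre, which must not be pressed
- reset_key_top (a point): centre of the top face of the black square key, 42 x 42 mm, 67 mm above the bench; not to be pressed
- reset_key (a joint): how far the square key is pressed, m: 0 up, 0.006 fully pressed; springs back. Must stay up
- plug: white plastic plug, 22 mm wide foot, 26 mm high, loose, standing between two control boxes; origin at the centre of its underside; leave alone
- collar: loose steel collar, 26 mm across, 16 mm high, between two control boxes; origin at the centre of its underside; leave alone
- spare_rail: loose spare rail, 262 x 20 x 14 mm, on the bench at the right; origin at the centre of its underside; leave alone
- driver: loose screwdriver lying at the right; leave alone
- bin: blue bin of white plugs, 150 x 190 x 70 mm, loose, at the left; origin at the centre of its underside; leave alone
- oil: white bottle with black cap, 48 mm across, 90 mm high, loose, left of the control boxes; origin at the centre of its underside; leave alone
- tape: blue tape dispenser, 70 x 170 mm, 115 mm high, loose, at the right; origin at the centre of its underside; leave alone

How it is judged:
On the way, in this order (a step that is already met when the one before it is completed fails the run):
1. the stop-end clamp is pushed down (value of joint clamp_stop above 0.009 m), for 0.1 s.
2. then the open-end clamp is pushed down (value of joint each of clamp_stop, clamp_open above 0.009 m), for 0.1 s.
3. then the rocker is switched on (all of step 2 and value of joint rocker above 0.32 rad), for 0.1 s.
4. then the start button is pressed (all of step 3 and value of joint start above 0.0045 m), for 0.1 s.
5. and let back up (value of joint start below 0.0015 m), for 0.1 s.
At the end, for the whole second after the job is handed in: Both clamps pushed down at least 9 of their 12 mm, the rocker on (past 0.32 of 0.4 rad), the start button back up (within 1.5 mm), the square key up, the rail within 12 mm of its start and at rest, the other loose things within 30 mm of where they were (all of step 3 and value of joint each of start, reset_key below 0.0015 m and distance of rail from where it was at the start of the episode below 0.012 m and linear speed of rail below 0.02 m/s and distance of each of plug, collar, spare_rail, driver, bin, oil, tape from where it was at the start of the episode below 0.03 m); the robot touches nothing.
It fails at once if the open-end clamp was pushed before the stop-end clamp was down, or the rocker was switched before both were ((value of joint clamp_open above 0.006 m and value of joint clamp_stop below 0.009 m) or (value of joint rocker above 0.2 rad and value of joint any of clamp_stop, clamp_open below 0.009 m)).
It fails at once if the start button was pressed before the rocker was on and the clamps down (value of joint start above 0.003 m and (value of joint any of clamp_stop, clamp_open below 0.009 m or value of joint rocker below 0.32 rad)).
It fails at once if the square key was pressed (value of joint reset_key above 0.002 m).
It fails at once if the rail was lifted or shifted (distance of rail from where it was at the start of the episode above 0.012 m).
It fails at once if another loose thing on the bench was disturbed (distance of any of plug, collar, spare_rail, driver, bin, oil, tape from where it was at the start of the episode above 0.03 m).
It also fails if it takes over 48 s, if anything falls off the work surface, if the arm or the gripper's body presses on something with over 40 N, if the wrist force passes 120 N, or if a joint passes its speed limit or range.

## Robot

A 6-joint arm with a two-finger parallel gripper is mounted at the origin on the work surface. World frame = base frame: x ahead of the robot, y to its left, z up, the work surface at z = 0. Lengths are in m, angles in rad, forces in N, time in s.
With the tool pointing down it reaches from about 0.375 to 0.975 m from the base axis. Payload 3.8 kg.
Tool frame: the origin (TCP) lies midway between the tips of the shut fingers; the grasp point (between the pads) lies 19 mm behind it; z points along the fingers, y is the line along which they close (so a half turn about z gives the same grasp; the last joint's range is limited). The gripper opens to 85 mm and grips with 20 to 120 N. Pads are 22 mm wide; open, the fingers measure 114 mm over their backs; the gripper's body (76 mm by 85 mm) begins 54 mm behind the grasp point. The pads swing forward as they close: fully open they stand 13 mm farther back than shut.
Start: joints at [-1.256, 0.264, 1.604, -0, 1.274, -0.037], TCP at [0.233, -0.634, 0.231] pointing down, gripper open.
Joint ranges: [-2.63, 2.63], [-0.94, 2.18], [0.31, 2.57], [-1.31, 4.45], [0, 2.66], [-2.55, 2.55]. Speed limits (rad/s): [2.57, 2.57, 3.14, 3.14, 3.14, 3.14].

## Interface

Orientations are given as a rotation vector (axis times angle).
In Python, from workcell import bot, imaging gives the robot as it stands.
- The arm moves only by the tool step_arm, never from a script. Its argument "series" is a list of rows, each an object of numbers: "grip": the closure, from -1 (fully open) to 1 (shut); "x", "y", "z": the shift along the tool's x, y, z normalised to -1 to 1, where 1 is 500 mm; "ax", "ay", "az": the turn, a rotation vector about the tool's x, y, z normalised to -1 to 1, where 1 is 30 degrees. A call has 1 to 12 rows; each row is the pose to reach, as a shift and turn from the pose commanded when the call began, along the tool's axes at that moment; what a row does not reach only later rows make up. A row lasts 1/10 s, in which the tool goes at most 50 mm and 8.59 degrees, less where a joint would pass 70% of its speed; a pose out of reach is approached as far as the arm can. A call with a number of a shift or a turn outside -1 to 1 is refused whole. A call with a gripper value outside its range is refused whole. The fingers move at their own pace and stop on an object; "force" is the grip in N (left out, the last holds). Time passes only in rows, so rows that repeat a pose let the fingers close. It gives the time, the measured TCP pose, the force, the opening and the grip force at its end, in the units of the state.
- bot.read_state(): the state, without advancing time (a new reading comes with each control period).
- imaging.read_camera(name): name is "scene" or "top" or "wrist"; returns a dict with "img" (420x560x3 uint8, red, green, blue), "fx", "fy", "cx", "cy" (pixels), "R" (3x3) and "t" (3): a world point X has camera coordinates R X + t. Camera axes: x right, y down, z forward; pixel columns grow to the right and rows downward; lengths in m; the calibration is good to about 2 mm. A picture is of the moment at which its call begins. There is no depth.
- bot.finish_job(): hands the job in; it is judged then, once.
The state is a dict: "time": time; "q": joint angles; "joint_vel": joint speeds; "joint_torque": joint torques, N m; "tool_pos": TCP position; "tcp_rot": TCP orientation; "wrist_force": force on the tool from outside, world axes, zero at the start; "torque": the same for the moment, N m; "width": opening from 0.0 (shut) to 1.0 (fully open); "grip_force": force on a finger pad.
Only numpy, scipy, OpenCV 4.12 (cv2) and the standard library are available. Lean on these libraries where they do the work, as an engineer would, in place of code of your own. Each camera call takes 0.05 s, during which the arm holds its last target. There are 200 camera calls.

## Working session

There is one attempt and no reset: what is moved stays moved. The work goes in short steps, Python scripts to look and compute and a tool call to move; the robot and the scene stay as the last step left them, time stands still between calls to the robot, and variables do not carry over. Pictures are saved under pics/ and viewed, at most 10 in all, crops included, and the job is handed in when it is done.

Besides the shell and the picture viewer there is one more tool, called after "Request:" as name(argument=value, ...) on one line, values as JSON. step_arm: Moves the arm, as the interface text tells. Scaled input: -1 to 1 covers 500 mm each way for a shift and 30 degrees each way for a turn. Its arguments: {"type":"object","properties":{"series":{"type":"array","items":{"type":"object","properties":{"grip":{"type":"number"},"x":{"type":"number","minimum":-1,"maximum":1},"y":{"type":"number","minimum":-1,"maximum":1},"z":{"type":"number","minimum":-1,"maximum":1},"ax":{"type":"number","minimum":-1,"maximum":1},"ay":{"type":"number","minimum":-1,"maximum":1},"az":{"type":"number","minimum":-1,"maximum":1}}}},"force":{"type":"number"}},"required":["series"]}

```bash
mkdir -p pics; cat > h.py <<'E'
import numpy as np, cv2
from workcell import bot, imaging
from scipy.spatial.transform import Rotation as Ro
def ray(c,u,v,z):
    R,t=np.array(c["R"]),np.array(c["t"]); o=-R.T@t
    d=R.T@np.array([(u-c["cx"])/c["fx"],(v-c["cy"])/c["fy"],1]); return o+d*(z-o[2])/d[2]
def proj(c,X):
    p=np.array(c["R"])@X+np.array(c["t"]); return c["fx"]*p[0]/p[2]+c["cx"],c["fy"]*p[1]/p[2]+c["cy"]
E
python3 - <<'E'
from h import *
import pickle
for n in("top","scene"):
    c=imaging.read_camera(n); pickle.dump(c,open(n+".pkl","wb"))
    cv2.imwrite(f"pics/{n}1.png",cv2.resize(c["img"][:,:,::-1],(800,600),interpolation=cv2.INTER_CUBIC))
    print(n,-np.array(c["R"]).T@c["t"],c["fx"])
s=bot.read_state();print(s["tool_pos"],s["tcp_rot"],Ro.from_rotvec(s["tcp_rot"]).as_matrix().round(3))
E
```

```text
top [ 0.30109547 -0.01670214  1.44199402] 441.4601335461707
scene [ 1.3241393  -0.28621243  0.94340433] 489.3202493219579
[ 0.23240298 -0.63299893  0.23005019] [-3.09104675e+00 -5.49385358e-01  4.26376685e-04] [[ 0.939  0.345 -0.001]
 [ 0.345 -0.939  0.002]
 [ 0.    -0.002 -1.   ]]
```

View pics/top1.png

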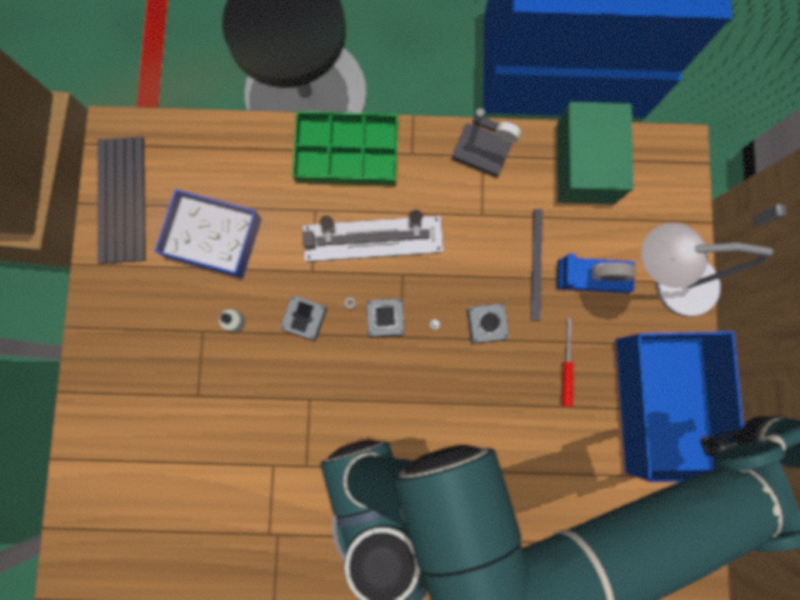

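View pics/scene1.png

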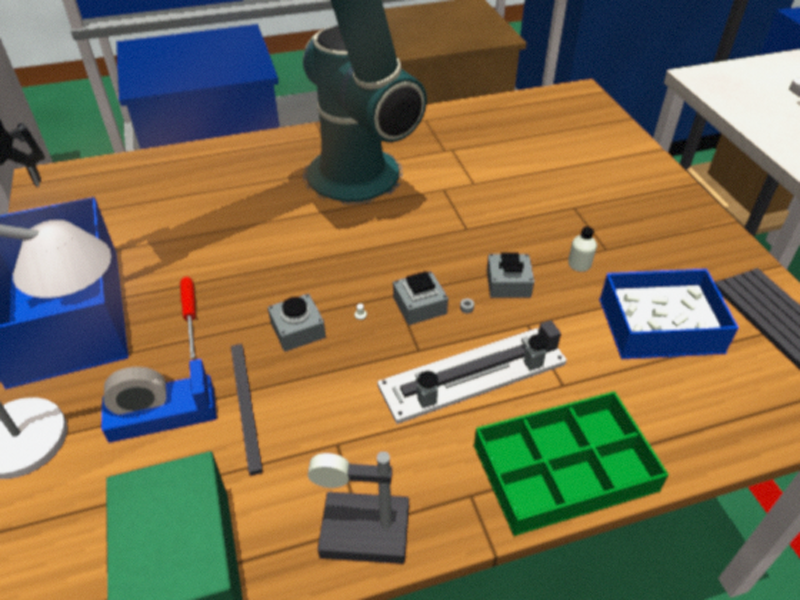

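The top view (800x600) shows the stop block at (308,237), the stop clamp at (326,222) and the open-end clamp at (416,217). The rocker is at (304,317), the square key at (385,317) and the round start button at (488,322). Next I'll measure them by dark masks.

```bash
python3 - <<'E'
from h import *
import pickle
T=pickle.load(open("top.pkl","rb"));S=pickle.load(open("scene.pkl","rb"))
for nm,c,rois,th in (("top",T,dict(cs=(326,222),co=(416,217),rk=(304,317),key=(385,317),st=(488,322)),45),("scene",S,dict(cs=(537,340),co=(428,380),rk=(512,264),key=(421,283),st=(294,307)),45)):
    g=c["img"].max(2)
    for k,(u,v) in rois.items():
        u,v=int(u*.7),int(v*.7); m=np.zeros_like(g); r=16
        m[v-r:v+r,u-r:u+r]=(g[v-r:v+r,u-r:u+r]<th)*1
        n,l,st,ce=cv2.connectedComponentsWithStats(m)
        z=dict(cs=.08,co=.08,rk=.058,key=.067,st=.067)[k]
        for i in range(1,n):
            if st[i,4]>15: print(nm,k,st[i],ce[i].round(1),ray(c,*ce[i],z).round(4))
for nm,c,(a,b,d,e) in (("top",T,(185,135,375,250)),("scene",S,(180,165,410,300))):
    cv2.imwrite(f"pics/{nm}c.png",cv2.resize(c["img"][b:e,a:d,::-1],None,fx=3.4 if nm=="scene" else 4.2,fy=3.4 if nm=="scene" else 4.2,interpolation=cv2.INTER_CUBIC))
E
```

```text
top rk [209 213   8   9  54] [212.4 217.1] [0.4605 0.1939 0.058 ]
scene cs [371 230  20  15 181] [379.9 238.7] [0.6647 0.1588 0.08  ]
scene co [293 261  18  11 114] [299.7 265.7] [ 0.6851 -0.0474  0.08  ]
scene rk [350 178  16  13 150] [357.4 183.8] [0.4499 0.1967 0.058 ]
scene key [285 191  19  14 174] [294.  197.6] [0.4596 0.0134 0.067 ]
scene st [199 209  15  13 158] [205.8 214.7] [ 0.4532 -0.216   0.067 ]
```

View pics/topc.png

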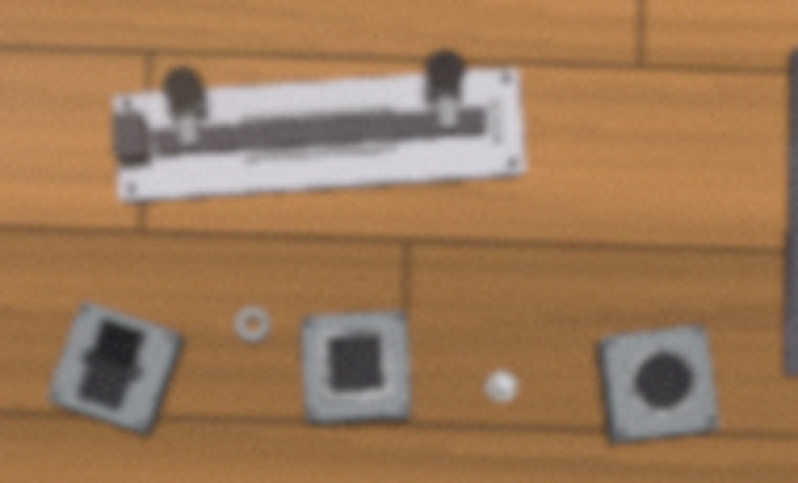

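View pics/scenec.png

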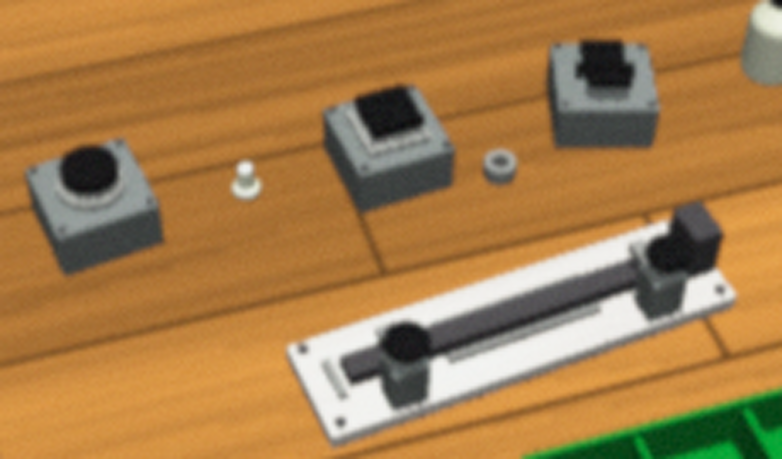

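The crops show the stop clamp head at (185,88) in the top crop and (662,252) in the scene crop. The open head is at (445,70) and (407,340), the start disc at (663,380), and the rocker's raised half at about (120,338) on its turned box. I'll refine with the fixture's rectangle, the box rectangles and a second threshold.

```bash
python3 - <<'E'
from h import *
import pickle
T=pickle.load(open("top.pkl","rb"));S=pickle.load(open("scene.pkl","rb"))
hsv=cv2.cvtColor(T["img"],cv2.COLOR_RGB2HSV)
P=lambda u,v:(185+(u+.5)/4.2-.5,135+(v+.5)/4.2-.5)
# plate corners (hand-read in crop)
q=np.array([ray(T,*P(*p),.015) for p in ((114,96),(519,69),(524,173),(120,200))])
ctr=q.mean(0); e=(q[0]-q[1]+q[3]-q[2]); L=np.linalg.norm(e)/2; ey=e/np.linalg.norm(e); ex=np.array([ey[1],-ey[0],0])
print("plate",ctr.round(4),"len",L,"yaw",np.arctan2(ex[1],ex[0]))
for n,s in(("cs",1),("co",-1)): 
    X=ctr+.029*ex+s*.1*ey; X[2]=.08; print(n,X.round(4),"pix top",proj(T,X),"scene",proj(S,X))
for n,a in (("cs",(185,86)),("co",(446,69)),("st",(663,380)),("key",(356,362)),("rkraised",(120,340))):
    print(n,ray(T,*P(*a),.08 if n[0]=="c" else .067).round(4))
S2=lambda u,v:(180+(u+.5)/3.4-.5,165+(v+.5)/3.4-.5)
for n,a,z in (("cs",(662,251),.08),("co",(407,340),.08),("st",(90,169),.067),("rkpivot",(604,72),.056)): print("S",n,ray(S,*S2(*a),z).round(4))
for n,cs in(("rk",((84,303),(182,343),(150,433),(52,393))),("st",((600,338),(704,327),(717,428),(612,440)))):
    q=np.array([ray(T,*P(*p),.045) for p in cs]);e=q[0]-q[3]+q[1]-q[2];print(n,q.mean(0).round(4),"yaw",np.arctan2(e[1],e[0]),np.linalg.norm(e)/2)
    if n=="rk":
        u=e/np.linalg.norm(e); print("rocker_on off",(q.mean(0)+.021*u).round(4))
print(bot.read_state()["wrist_force"])
E
```

```text
plate [0.6386 0.0497 0.015 ] len 0.3193271662588211 yaw 0.09975742289548306
cs [0.6575 0.1521 0.08  ] pix top (np.float64(227.87621880573766), np.float64(155.01559114885094)) scene (np.float64(376.0395903024167), np.float64(237.1151625662691))
co [ 0.6774 -0.0469  0.08  ] pix top (np.float64(290.7806062774578), np.float64(150.85127102585972)) scene (np.float64(298.7831510575853), np.float64(263.0997427964542))
cs [0.6573 0.1496 0.08  ]
co [ 0.6768 -0.047   0.08  ]
st [ 0.4468 -0.2153  0.067 ]
key [0.4533 0.0138 0.067 ]
rkraised [0.4645 0.1904 0.067 ]
S cs [0.6602 0.1465 0.08  ]
S co [ 0.682  -0.0471  0.08  ]
S st [ 0.4523 -0.2151  0.067 ]
S rkpivot [0.4554 0.1942 0.056 ]
rk [0.4458 0.1948 0.045 ] yaw -0.2891720701094923 0.0720540984322332
rocker_on off [0.466  0.1889 0.045 ]
st [ 0.4468 -0.2149  0.045 ] yaw 0.13168664811166525 0.07751413125421285
[-0.92423299 -0.23067156 -0.85140237]
```

Request:
step_arm(series=[{"grip":1,"z":-0.06},{"grip":1,"x":0.707,"y":-0.663,"z":-0.06},{"grip":1,"x":0.707,"y":-0.663,"z":-0.06},{"grip":1,"x":0.707,"y":-0.663,"z":-0.06},{"grip":1,"x":0.707,"y":-0.663,"z":-0.06},{"grip":1,"x":0.707,"y":-0.663,"z":-0.06},{"grip":1,"x":0.707,"y":-0.663,"z":-0.06},{"grip":1,"x":0.707,"y":-0.663,"z":-0.06},{"grip":1,"x":0.707,"y":-0.663,"z":-0.06},{"grip":1,"x":0.707,"y":-0.663,"z":-0.06},{"grip":1,"x":0.707,"y":-0.663,"z":-0.06},{"grip":1,"x":0.707,"y":-0.663,"z":-0.06}])

```text
validation failed for argument at $.se...
```

The call was refused without saying why. I'll try one short row with every field filled in.

Request:
step_arm(series=[{"grip":1.0,"x":0.0,"y":0.0,"z":-0.06,"ax":0.0,"ay":0.0,"az":0.0}])

```text
time: 0.2
tool_pos: [0.2315, -0.6303, 0.2549]
tcp_rot: [-3.082, -0.548, 0.003]
wrist_force: [0.2, -0.0, -0.6]
width: 0.86
grip_force: 0.0
```

Rows with every field are accepted, so I'll send the transit that way.

Request:
step_arm(series=[{"grip":1.0,"x":0.7,"y":-0.66,"z":0.0,"ax":0.0,"ay":0.0,"az":0.0},{"grip":1.0,"x":0.7,"y":-0.66,"z":0.0,"ax":0.0,"ay":0.0,"az":0.0},{"grip":1.0,"x":0.7,"y":-0.66,"z":0.0,"ax":0.0,"ay":0.0,"az":0.0},{"grip":1.0,"x":0.7,"y":-0.66,"z":0.0,"ax":0.0,"ay":0.0,"az":0.0},{"grip":1.0,"x":0.7,"y":-0.66,"z":0.0,"ax":0.0,"ay":0.0,"az":0.0},{"grip":1.0,"x":0.7,"y":-0.66,"z":0.0,"ax":0.0,"ay":0.0,"az":0.0},{"grip":1.0,"x":0.7,"y":-0.66,"z":0.0,"ax":0.0,"ay":0.0,"az":0.0},{"grip":1.0,"x":0.7,"y":-0.66,"z":0.0,"ax":0.0,"ay":0.0,"az":0.0},{"grip":1.0,"x":0.7,"y":-0.66,"z":0.0,"ax":0.0,"ay":0.0,"az":0.0},{"grip":1.0,"x":0.7,"y":-0.66,"z":0.0,"ax":0.0,"ay":0.0,"az":0.0},{"grip":1.0,"x":0.7,"y":-0.66,"z":0.0,"ax":0.0,"ay":0.0,"az":0.0},{"grip":1.0,"x":0.7,"y":-0.66,"z":0.0,"ax":0.0,"ay":0.0,"az":0.0}])

```text
time: 1.4
tool_pos: [0.4474, -0.2027, 0.2609]
tcp_rot: [3.092, 0.553, -0.001]
wrist_force: [0.3, 0.4, -0.1]
width: -0.005
grip_force: 0.0
```

Request:
step_arm(series=[{"grip":1.0,"x":0.64,"y":-0.515,"z":0.2,"ax":0.0,"ay":0.0,"az":0.0},{"grip":1.0,"x":0.64,"y":-0.515,"z":0.2,"ax":0.0,"ay":0.0,"az":0.0},{"grip":1.0,"x":0.64,"y":-0.515,"z":0.2,"ax":0.0,"ay":0.0,"az":0.0},{"grip":1.0,"x":0.64,"y":-0.515,"z":0.2,"ax":0.0,"ay":0.0,"az":0.0},{"grip":1.0,"x":0.64,"y":-0.515,"z":0.2,"ax":0.0,"ay":0.0,"az":0.0},{"grip":1.0,"x":0.64,"y":-0.515,"z":0.2,"ax":0.0,"ay":0.0,"az":0.0},{"grip":1.0,"x":0.64,"y":-0.515,"z":0.2,"ax":0.0,"ay":0.0,"az":0.0},{"grip":1.0,"x":0.64,"y":-0.515,"z":0.2,"ax":0.0,"ay":0.0,"az":0.0},{"grip":1.0,"x":0.64,"y":-0.515,"z":0.2,"ax":0.0,"ay":0.0,"az":0.0},{"grip":1.0,"x":0.64,"y":-0.515,"z":0.2,"ax":0.0,"ay":0.0,"az":0.0},{"grip":1.0,"x":0.64,"y":-0.515,"z":0.2,"ax":0.0,"ay":0.0,"az":0.0},{"grip":1.0,"x":0.64,"y":-0.515,"z":0.2,"ax":0.0,"ay":0.0,"az":0.0}])

```text
time: 2.6
tool_pos: [0.659, 0.1466, 0.1614]
tcp_rot: [3.093, 0.547, -0.001]
wrist_force: [-0.4, -0.5, 0.2]
width: 0.006
grip_force: 0.0
```

```bash
python3 - <<'E'
from h import *
import pickle
c=imaging.read_camera("wrist");pickle.dump(c,open("w1.pkl","wb"))
cv2.imwrite("pics/w1.png",c["img"][:,:,::-1])
s=bot.read_state();p=np.array(s["tool_pos"]);print(p,Ro.from_rotvec(s["tcp_rot"]).as_matrix().round(3),s["time"])
for X in((.658,.150,.08),(.678,-.047,.08),p):print(proj(c,np.array(X)))
E
```

```text
[0.65900626 0.14669929 0.16170578] [[ 0.939  0.343  0.   ]
 [ 0.343 -0.939 -0.   ]
 [ 0.     0.    -1.   ]] 2.65
(np.float64(274.3322440820968), np.float64(209.56130953680565))
(np.float64(539.0865169235167), np.float64(273.90870995464724))
(np.float64(279.828322019205), np.float64(260.9010686089713))
```

View pics/w1.png

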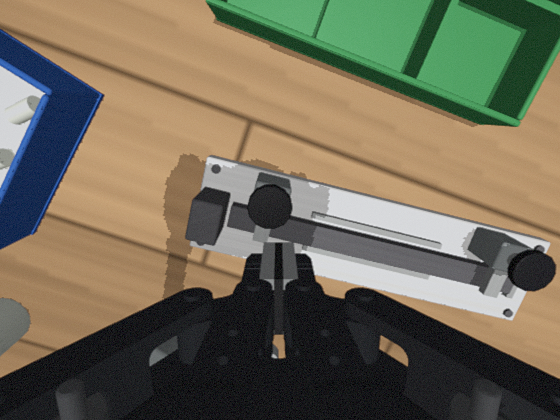

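The wrist view shows the stop head at (269,206) and the open head at (531,270), against predictions of (274,210) and (539,274). That gives about (0.6585, 0.153) for the stop head and (0.678, -0.043) for the open head. I'll press the first one now.

Request:
step_arm(series=[{"grip":1.0,"x":0.004,"y":-0.013,"z":0.08,"ax":0.0,"ay":0.0,"az":0.0},{"grip":1.0,"x":0.004,"y":-0.013,"z":0.13,"ax":0.0,"ay":0.0,"az":0.0},{"grip":1.0,"x":0.004,"y":-0.013,"z":0.15,"ax":0.0,"ay":0.0,"az":0.0},{"grip":1.0,"x":0.004,"y":-0.013,"z":0.16,"ax":0.0,"ay":0.0,"az":0.0},{"grip":1.0,"x":0.004,"y":-0.013,"z":0.167,"ax":0.0,"ay":0.0,"az":0.0},{"grip":1.0,"x":0.004,"y":-0.013,"z":0.173,"ax":0.0,"ay":0.0,"az":0.0},{"grip":1.0,"x":0.004,"y":-0.013,"z":0.179,"ax":0.0,"ay":0.0,"az":0.0},{"grip":1.0,"x":0.004,"y":-0.013,"z":0.183,"ax":0.0,"ay":0.0,"az":0.0},{"grip":1.0,"x":0.004,"y":-0.013,"z":0.186,"ax":0.0,"ay":0.0,"az":0.0},{"grip":1.0,"x":0.004,"y":-0.013,"z":0.186,"ax":0.0,"ay":0.0,"az":0.0},{"grip":1.0,"x":0.004,"y":-0.013,"z":0.186,"ax":0.0,"ay":0.0,"az":0.0}])

```text
time: 3.75
tool_pos: [0.6599, 0.1552, 0.0705]
tcp_rot: [3.092, 0.55, 0.004]
wrist_force: [-2.0, -2.1, 6.1]
width: -0.001
grip_force: 2.9
```

Request:
step_arm(series=[{"grip":1.0,"x":0.0,"y":0.0,"z":0.004,"ax":0.0,"ay":0.0,"az":0.0},{"grip":1.0,"x":0.0,"y":0.0,"z":0.007,"ax":0.0,"ay":0.0,"az":0.0},{"grip":1.0,"x":0.0,"y":0.0,"z":0.007,"ax":0.0,"ay":0.0,"az":0.0},{"grip":1.0,"x":0.0,"y":0.0,"z":0.007,"ax":0.0,"ay":0.0,"az":0.0}])

```text
time: 4.15
tool_pos: [0.66, 0.1553, 0.068]
tcp_rot: [3.092, 0.55, 0.004]
wrist_force: [-3.5, -3.2, 10.5]
width: 0.001
grip_force: 5.1
```

The force rose past 6 N, so the clamp is bottomed. Next is the open-end clamp.

Request:
step_arm(series=[{"grip":1.0,"x":0.0,"y":0.0,"z":-0.08,"ax":0.0,"ay":0.0,"az":0.0},{"grip":1.0,"x":0.0,"y":0.0,"z":-0.1,"ax":0.0,"ay":0.0,"az":0.0},{"grip":1.0,"x":-0.102,"y":0.384,"z":-0.1,"ax":0.0,"ay":0.0,"az":0.0},{"grip":1.0,"x":-0.102,"y":0.384,"z":-0.1,"ax":0.0,"ay":0.0,"az":0.0},{"grip":1.0,"x":-0.102,"y":0.384,"z":-0.1,"ax":0.0,"ay":0.0,"az":0.0},{"grip":1.0,"x":-0.102,"y":0.384,"z":-0.1,"ax":0.0,"ay":0.0,"az":0.0},{"grip":1.0,"x":-0.102,"y":0.384,"z":-0.1,"ax":0.0,"ay":0.0,"az":0.0},{"grip":1.0,"x":-0.102,"y":0.384,"z":-0.1,"ax":0.0,"ay":0.0,"az":0.0},{"grip":1.0,"x":-0.102,"y":0.384,"z":-0.1,"ax":0.0,"ay":0.0,"az":0.0},{"grip":1.0,"x":-0.102,"y":0.384,"z":-0.1,"ax":0.0,"ay":0.0,"az":0.0}])

```text
time: 5.15
tool_pos: [0.6771, -0.0407, 0.1148]
tcp_rot: [-3.092, -0.552, -0.0]
wrist_force: [0.6, 0.0, -0.2]
width: 0.004
grip_force: 0.0
```

Request:
step_arm(series=[{"grip":1.0,"x":0.0,"y":0.004,"z":0.05,"ax":0.0,"ay":0.0,"az":0.0},{"grip":1.0,"x":0.0,"y":0.004,"z":0.062,"ax":0.0,"ay":0.0,"az":0.0},{"grip":1.0,"x":0.0,"y":0.004,"z":0.07,"ax":0.0,"ay":0.0,"az":0.0},{"grip":1.0,"x":0.0,"y":0.004,"z":0.076,"ax":0.0,"ay":0.0,"az":0.0},{"grip":1.0,"x":0.0,"y":0.004,"z":0.082,"ax":0.0,"ay":0.0,"az":0.0},{"grip":1.0,"x":0.0,"y":0.004,"z":0.088,"ax":0.0,"ay":0.0,"az":0.0},{"grip":1.0,"x":0.0,"y":0.004,"z":0.093,"ax":0.0,"ay":0.0,"az":0.0},{"grip":1.0,"x":0.0,"y":0.004,"z":0.097,"ax":0.0,"ay":0.0,"az":0.0},{"grip":1.0,"x":0.0,"y":0.004,"z":0.1,"ax":0.0,"ay":0.0,"az":0.0},{"grip":1.0,"x":0.0,"y":0.004,"z":0.1,"ax":0.0,"ay":0.0,"az":0.0},{"grip":1.0,"x":0.0,"y":0.004,"z":0.1,"ax":0.0,"ay":0.0,"az":0.0}])

```text
time: 6.25
tool_pos: [0.6778, -0.0434, 0.068]
tcp_rot: [-3.092, -0.55, -0.0]
wrist_force: [-7.4, 2.4, 11.5]
width: -0.003
grip_force: 6.0
```

Both clamps are down. Now to above the rocker.

Request:
step_arm(series=[{"grip":1.0,"x":0.0,"y":0.0,"z":-0.1,"ax":0.0,"ay":0.0,"az":0.0},{"grip":1.0,"x":0.0,"y":0.0,"z":-0.14,"ax":0.0,"ay":0.0,"az":0.0},{"grip":1.0,"x":-0.233,"y":-0.578,"z":-0.14,"ax":0.0,"ay":0.0,"az":0.0},{"grip":1.0,"x":-0.233,"y":-0.578,"z":-0.14,"ax":0.0,"ay":0.0,"az":0.0},{"grip":1.0,"x":-0.233,"y":-0.578,"z":-0.14,"ax":0.0,"ay":0.0,"az":0.0},{"grip":1.0,"x":-0.233,"y":-0.578,"z":-0.14,"ax":0.0,"ay":0.0,"az":0.0},{"grip":1.0,"x":-0.233,"y":-0.578,"z":-0.14,"ax":0.0,"ay":0.0,"az":0.0},{"grip":1.0,"x":-0.233,"y":-0.578,"z":-0.14,"ax":0.0,"ay":0.0,"az":0.0},{"grip":1.0,"x":-0.233,"y":-0.578,"z":-0.14,"ax":0.0,"ay":0.0,"az":0.0},{"grip":1.0,"x":-0.233,"y":-0.578,"z":-0.14,"ax":0.0,"ay":0.0,"az":0.0},{"grip":1.0,"x":-0.233,"y":-0.578,"z":-0.14,"ax":0.0,"ay":0.0,"az":0.0},{"grip":1.0,"x":-0.233,"y":-0.578,"z":-0.14,"ax":0.0,"ay":0.0,"az":0.0}])

```text
time: 7.45
tool_pos: [0.4703, 0.1862, 0.1353]
tcp_rot: [3.093, 0.548, 0.002]
wrist_force: [0.3, -0.4, -0.6]
width: 0.001
grip_force: 0.0
```

```bash
python3 - <<'E'
from h import *
import pickle
c=imaging.read_camera("wrist");pickle.dump(c,open("w2.pkl","wb"))
im=c["img"][:,:,::-1].copy()
s=bot.read_state();p=np.array(s["tool_pos"]);print(p,Ro.from_rotvec(s["tcp_rot"]).as_matrix().round(3),s["time"])
for X in((.466,.189,.065),(.4458,.1948,.056)):print(proj(c,np.array(X)))
cv2.imwrite("pics/w2.png",im)
E
```

```text
[0.47015759 0.18606022 0.13507817] [[ 0.939  0.343  0.001]
 [ 0.343 -0.939 -0.   ]
 [ 0.001  0.    -1.   ]] 7.5
(np.float64(273.30724790934676), np.float64(219.35192170574825))
(np.float64(255.8437667247822), np.float64(238.51321459659678))
```

View pics/w2.png

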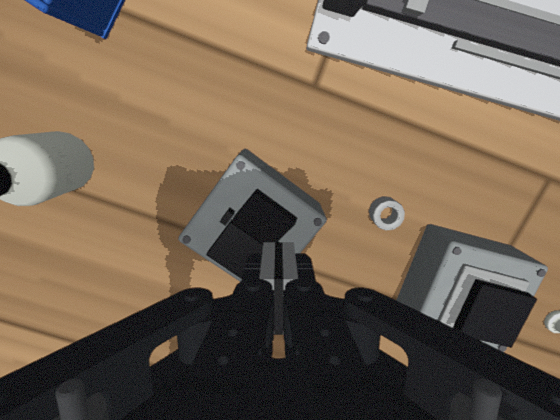

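The wrist view shows the raised half with its outer end at (277,203) and the pivot at about (249,235). That is roughly 4 mm from the prediction, so I'll aim at (0.469, 0.192) and press.

Request:
step_arm(series=[{"grip":1.0,"x":0.003,"y":-0.013,"z":0.08,"ax":0.0,"ay":0.0,"az":0.0},{"grip":1.0,"x":0.003,"y":-0.013,"z":0.115,"ax":0.0,"ay":0.0,"az":0.0},{"grip":1.0,"x":0.003,"y":-0.013,"z":0.125,"ax":0.0,"ay":0.0,"az":0.0},{"grip":1.0,"x":0.003,"y":-0.013,"z":0.133,"ax":0.0,"ay":0.0,"az":0.0},{"grip":1.0,"x":0.003,"y":-0.013,"z":0.14,"ax":0.0,"ay":0.0,"az":0.0},{"grip":1.0,"x":0.003,"y":-0.013,"z":0.146,"ax":0.0,"ay":0.0,"az":0.0},{"grip":1.0,"x":0.003,"y":-0.013,"z":0.152,"ax":0.0,"ay":0.0,"az":0.0},{"grip":1.0,"x":0.003,"y":-0.013,"z":0.157,"ax":0.0,"ay":0.0,"az":0.0},{"grip":1.0,"x":0.003,"y":-0.013,"z":0.161,"ax":0.0,"ay":0.0,"az":0.0},{"grip":1.0,"x":0.003,"y":-0.013,"z":0.161,"ax":0.0,"ay":0.0,"az":0.0},{"grip":1.0,"x":0.003,"y":-0.013,"z":0.161,"ax":0.0,"ay":0.0,"az":0.0}])

```text
time: 8.6
tool_pos: [0.4695, 0.1942, 0.0559]
tcp_rot: [-3.093, -0.55, -0.005]
wrist_force: [0.7, -2.3, 9.8]
width: 0.0
grip_force: 4.5
```

It is level at 56 mm with 9.8 N, so the rocker is on. Now to above the start button, passing high over the key.

Request:
step_arm(series=[{"grip":1.0,"x":0.0,"y":0.0,"z":-0.1,"ax":0.0,"ay":0.0,"az":0.0},{"grip":1.0,"x":0.0,"y":0.0,"z":-0.16,"ax":0.0,"ay":0.0,"az":0.0},{"grip":1.0,"x":-0.32,"y":0.754,"z":-0.16,"ax":0.0,"ay":0.0,"az":0.0},{"grip":1.0,"x":-0.32,"y":0.754,"z":-0.16,"ax":0.0,"ay":0.0,"az":0.0},{"grip":1.0,"x":-0.32,"y":0.754,"z":-0.16,"ax":0.0,"ay":0.0,"az":0.0},{"grip":1.0,"x":-0.32,"y":0.754,"z":-0.16,"ax":0.0,"ay":0.0,"az":0.0},{"grip":1.0,"x":-0.32,"y":0.754,"z":-0.16,"ax":0.0,"ay":0.0,"az":0.0},{"grip":1.0,"x":-0.32,"y":0.754,"z":-0.16,"ax":0.0,"ay":0.0,"az":0.0},{"grip":1.0,"x":-0.32,"y":0.754,"z":-0.16,"ax":0.0,"ay":0.0,"az":0.0},{"grip":1.0,"x":-0.32,"y":0.754,"z":-0.16,"ax":0.0,"ay":0.0,"az":0.0},{"grip":1.0,"x":-0.32,"y":0.754,"z":-0.16,"ax":0.0,"ay":0.0,"az":0.0},{"grip":1.0,"x":-0.32,"y":0.754,"z":-0.16,"ax":0.0,"ay":0.0,"az":0.0}])

```text
time: 9.8
tool_pos: [0.4469, -0.2162, 0.1336]
tcp_rot: [-3.092, -0.544, 0.001]
wrist_force: [-0.5, 1.8, 0.9]
width: 0.002
grip_force: 0.0
```

```bash
python3 - <<'E'
from h import *
c=imaging.read_camera("top");s=imaging.read_camera("scene");w=imaging.read_camera("wrist")
print(bot.read_state()["tool_pos"],proj(w,np.array((.449,-.215,.067))))
a=cv2.resize(s["img"][150:300,180:420],(800,500),interpolation=cv2.INTER_CUBIC)[:,:,::-1]
cv2.imwrite("pics/s2.png",a); cv2.imwrite("pics/w3.png",w["img"][:,:,::-1])
E
```

```text
[ 0.44723171 -0.21365435  0.1336238 ] (np.float64(282.2618427722612), np.float64(214.2780613776153))
```

View pics/s2.png

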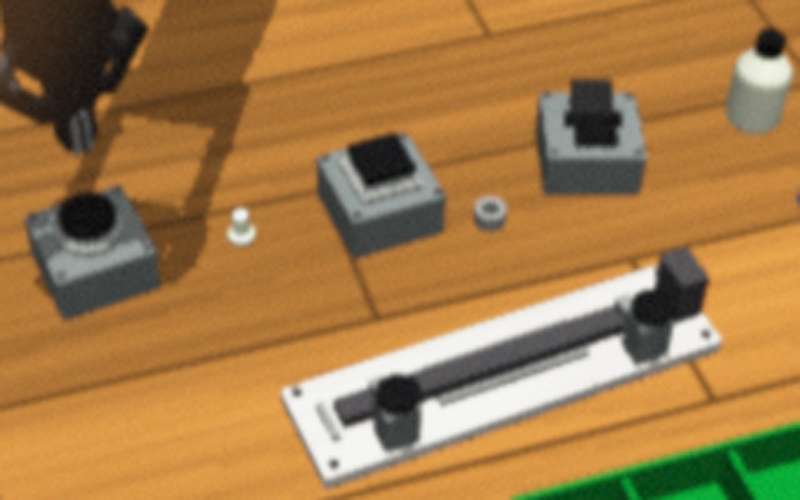

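View pics/w3.png

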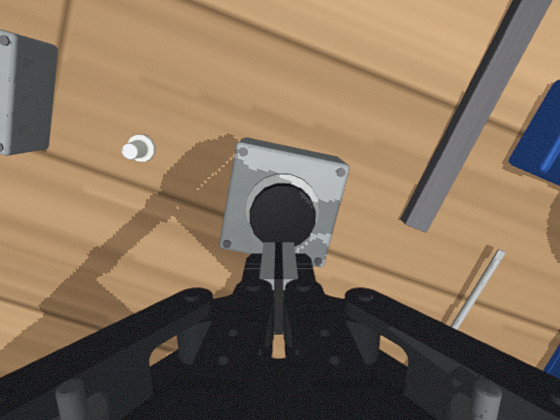

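The scene view shows both clamps down, the rocker tipped on and everything else in place. The wrist view has the start disc at (283,214), matching the predicted (282,214). I'll press it and release.

Request:
step_arm(series=[{"grip":1.0,"x":0.003,"y":0.003,"z":0.09,"ax":0.0,"ay":0.0,"az":0.0},{"grip":1.0,"x":0.003,"y":0.003,"z":0.12,"ax":0.0,"ay":0.0,"az":0.0},{"grip":1.0,"x":0.003,"y":0.003,"z":0.132,"ax":0.0,"ay":0.0,"az":0.0},{"grip":1.0,"x":0.003,"y":0.003,"z":0.139,"ax":0.0,"ay":0.0,"az":0.0},{"grip":1.0,"x":0.003,"y":0.003,"z":0.144,"ax":0.0,"ay":0.0,"az":0.0},{"grip":1.0,"x":0.003,"y":0.003,"z":0.148,"ax":0.0,"ay":0.0,"az":0.0},{"grip":1.0,"x":0.003,"y":0.003,"z":0.149,"ax":0.0,"ay":0.0,"az":0.0},{"grip":1.0,"x":0.003,"y":0.003,"z":0.149,"ax":0.0,"ay":0.0,"az":0.0},{"grip":1.0,"x":0.003,"y":0.003,"z":0.149,"ax":0.0,"ay":0.0,"az":0.0},{"grip":1.0,"x":0.003,"y":0.003,"z":0.149,"ax":0.0,"ay":0.0,"az":0.0}])

```text
time: 10.95
tool_pos: [0.4506, -0.2164, 0.061]
tcp_rot: [3.093, 0.549, 0.003]
wrist_force: [-0.2, 3.2, 5.4]
width: 0.002
grip_force: 2.5
```

Request:
step_arm(series=[{"grip":1.0,"x":0.0,"y":0.0,"z":0.002,"ax":0.0,"ay":0.0,"az":0.0},{"grip":1.0,"x":0.0,"y":0.0,"z":0.002,"ax":0.0,"ay":0.0,"az":0.0},{"grip":1.0,"x":0.0,"y":0.0,"z":-0.05,"ax":0.0,"ay":0.0,"az":0.0},{"grip":1.0,"x":0.0,"y":0.0,"z":-0.15,"ax":0.0,"ay":0.0,"az":0.0},{"grip":1.0,"x":0.0,"y":0.0,"z":-0.2,"ax":0.0,"ay":0.0,"az":0.0},{"grip":1.0,"x":0.0,"y":0.0,"z":-0.2,"ax":0.0,"ay":0.0,"az":0.0},{"grip":1.0,"x":0.0,"y":0.0,"z":-0.2,"ax":0.0,"ay":0.0,"az":0.0},{"grip":1.0,"x":0.0,"y":0.0,"z":-0.2,"ax":0.0,"ay":0.0,"az":0.0}])

```text
time: 11.75
tool_pos: [0.4487, -0.216, 0.1585]
tcp_rot: [-3.092, -0.549, 0.002]
wrist_force: [-1.1, 0.1, -0.0]
width: -0.001
grip_force: 0.0
```

```bash
python3 -c "
from h import *
print(bot.read_state()['tool_pos'],bot.finish_job())"
```

```text
the job is handed in; nothing more can be done
[ 0.44869708 -0.21603426  0.15853263] None
```

I pressed the stop-end clamp, the open-end clamp, the rocker and the start button in that order, released the button, and handed the job in at about 12 s; no verdict was returned, but tip height and force showed full travel on each.

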